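Clip the shelf panel and tuck its edge trim under the lapped sheet

ROBOT

A 6-joint arm with a two-finger parallel gripper is mounted at the origin on the work surface. World frame = base frame: x ahead of the robot, y to its left, z up, the work surface at z = 0. Lengths are in m, angles in rad, forces in N, time in s.
With the tool pointing down it reaches from about 0.25 to 0.775 m from the base axis. Payload 4 kg.
Tool frame: the origin (TCP) lies at the very end of the fingers, on their centre line; the grasp point (between the pads) lies 19 mm behind it; z points along the fingers, y is the direction in which the jaws open and shut (so a half turn about z gives the same grasp; the last joint's range is limited). The gripper opens to 94 mm and grips with 3 to 60 N. Pads are 16 mm wide; open, the fingers measure 119 mm over their backs; the gripper's body (75 mm by 177 mm) begins 78 mm behind the grasp point.
Start: joints at [1.026, 0.087, 1.371, -0, 1.684, -0.103], TCP at [0.235, 0.497, 0.206] pointing down, gripper open.
Joint ranges: [-3.1, 3.1], [-0.76, 2.03], [0.27, 2.55], [-1.08, 4.22], [0.17, 2.65], [-2.57, 2.57]. Speed limits (rad/s): [2.79, 2.79, 3.14, 3.14, 3.14, 3.14].

INTERFACE

Orientations are given as [roll, pitch, yaw] about the fixed x, y, z axes, in that order (R = Rz(yaw) Ry(pitch) Rx(roll)).
In Python, from bench import robot, snapshot, models gives the robot as it stands.
- The arm moves only by the tool arm_command, never from a script. Its argument "commands" is text: rows parted by semicolons, each of 7 numbers parted by spaces: the shift along the tool's x, y, z in mm, then the turn, a rotation vector about the tool's x, y, z in degrees, then the opening, from 0 (shut) to 1 (fully open). In form: tx ty tz rx ry rz hand; .... A call has 1 to 12 rows; each row shifts and turns the pose as measured when the row begins, along the tool's axes as they then stand; what a row does not reach is not made up. A row lasts 1/8 s, in which the tool goes at most 62.5 mm and 10.7 degrees, less where a joint would pass 70% of its speed; a pose out of reach is approached as far as the arm can. A call is refused whole if a number of a shift passes 62.5 or a number of a turn 10.7, either way. A call with a gripper value outside its range is refused whole. The fingers move at their own pace and stop on an object; the grip force is fixed at half the most. Time passes only in rows, so rows that do not move let the fingers close. It gives the time, the measured TCP pose, the force and the opening at its end, in the units of the state.
- robot.get_obs(): the state, without advancing time (a new reading comes with each control period).
- snapshot(name): name is "scene" or "top" or "wrist"; returns a dict with "img" (400x640x3 uint8, blue, green, red), "camera_matrix" (3x3 intrinsics, pixels), "dist" ([k1, k2, p1, p2, k3] as OpenCV has them; the pictures are not rectified), "origin" and "rotation" of the camera in the world. Camera axes: x right, y down, z forward; pixel columns grow to the right and rows downward; lengths in m; the calibration is good to about 2 mm. A picture is of the moment at which its call begins. There is no depth.
- robot.close_job(): hands the job in, once; it reports no verdict.
Trained networks look in a picture, given as the dict that the camera call returned (one of the last four; its "shot" number tells which), for a name from the list of things; names that differ only in an ending like _2 or _b are one class to them, and where a whole thing is asked for, a point or a joint stands for the part that bears it (a point fixed in the world has none). Each returns a list of dicts, best first, with "conf" (0 to 1); they miss things now and then, are a little off and sometimes report something else, mostly with a low value. They report only what shows in the picture. A call takes as long as a camera call. They do not tell look-alikes from the thing itself.
- models.spot_in(query, picture): "bbox" ([left, top, width, height] as shares, 0 to 1, of the picture: columns of its width, rows of its height, round what is visible of it).
- models.tip_of(query, picture): "centre" ([column, row] as shares, 0 to 1, of the picture: columns of its width, rows of its height: a listed point, or the origin of a listed thing).
The state is a dict: "time": time; "joint_positions": joint angles; "qvel": joint speeds; "joint_torque": joint torques, N m; "tool_pos": TCP position; "ee_rot": TCP orientation; "wrist_force": force on the tool from outside, world axes, zero at the start; "wrist_torque": the same for the moment, N m; "width": finger opening in m.
Only numpy, scipy, OpenCV 4.12 (cv2) and the standard library are available. Lean on these libraries where they do the work, as an engineer would, in place of code of your own. Each camera call takes 0.05 s, during which the arm holds its last target. There are 200 camera calls.

TASK

Take the sprung clamp off its stand and clip it onto the upright tab at the side of the yellow shelf panel, pushed well down, and let go of it. Then slide the aluminium trim's flat edge, square and centred, under the red lapped sheet until it is fully home against the stop, without lifting the sheet. Finish while still holding the trim, pressing it firmly flat (about 10 N) on the panel, with the clamp still clipped on and the other things on the bench left alone.

Things in the scene. Friction and masses are not known exactly. Their poses are not given: they have to be found in the camera images.
- panel: Fixed yellow shelf panel lying on the bench, 250 x 270 mm. Origin at bench level, z up, x = the way the trim is pushed home. In its frame (mm): deck x -130..120, y -110..160, top at z 12. Red sheet over x 0..118, y -100..100, 4 thick, underside 7 above the deck. Under it a stop batten with its near face at x 35: the strip is home with 35 mm under the sheet
- deck: The yellow deck plate of the panel, same frame as the panel (origin on its underside); its top is 12 mm up
- lap_edge (a point): Point on the deck's top right below the middle of the free (near) edge of the red lapped sheet; axes as the panel's
- tab_top (a point): Middle of the top edge of the upright tab (red lip against steel, 80 x 8 mm, standing 34 mm above the deck) onto which the clamp is clipped; axes as the panel's: the tab runs along x
- lap (a joint): Hinge of the red lapped sheet along its far edge, rad: 0 = lying down, grows as its free edge lifts (0.01 rad is 1.2 mm at the edge). Lightly sprung shut; anything jammed under it or hooked up on it lifts it. Lifting it by more than 0.06 rad fails
- trim: Loose aluminium L-strip, 160 mm long (its y), about 0.2 kg. Flange x -40..40 mm, 4 mm thick; upstand 8 mm thick on its near edge (x -40..-32), top at z 36 mm. Origin: centre of the flange's underside, z up; +x edge goes under the sheet. Starts flat on the bench, +x roughly away from the robot. Grasp the middle of the upstand, fingers closing along its x
- trim_edge (a point): Middle of the trim's free flange edge, half way up its 4 mm thickness (40 mm in +x and 2 mm up from the trim's origin)
- stand: Fixed wooden foot 60 x 70 x 12 mm with a steel fin 4.5 mm thick (x), 50 mm long (y), top 46 mm above the bench, on which the clamp is parked. Origin at the centre of its underside
- clip: Loose sprung clamp like a big clothes peg, 24 mm wide (y), 92 mm tall, 90 g, parked upright on the stand, jaws down. Origin at the jaw tips' level (22 mm above the bench on the stand, and also when seated on the tab), z up. Orange fixed half on -x: flat jaw face at x -4 mm, flat handle z 34..92 mm, outer face x -16. Black lever on +x, its handle ends in a round bar, outer side x 26, z 78 mm
- clip_grip (a point): Where to squeeze the clamp's handles, along its x: x -3.5, z 78 mm in the clamp's frame, the middle between the handles once fully squeezed. They are 42 mm wide over all at rest (x -16..26) and 25 mm at the lever's stop (x -16..9), which takes 8 to 13 N; grip with about 30 N to be safe. The orange half stays straight while the black one turns
- clip_mouth (a point): Top (roof) of the clamp's mouth, at x 4, z 24 mm in its frame: bring this point onto the middle of the tab's top edge with the handles fully squeezed, clamp's x across the tab (either way round). The open mouth spans x -4..13 mm and is 24 mm deep; on release the lever presses the tab against the orange jaw face
- clip_lever (a joint): Angle of the clamp's lever, rad: 0 = jaws at rest (5 mm gap at the tips), 0.42 = stop, fully open; about 0.09 when clipped on the 8 mm tab. Spring torque 0.32 N m at 0 to 0.46 N m at the stop
- can: Bystander: upright white and blue spray can with a red cap, 54 mm across, 170 mm tall, on the right
- tape: Bystander: roll of tape lying flat, 100 mm across, 48 mm high, on the right
- cap: Bystander: black plastic cup 66 mm across, 50 mm high, on the left
- chock: Bystander: wooden block 50 x 70 x 35 mm, beyond the work
There are look-alikes about, which are no part of the job. What is shaped like the clip but blue or pink is not meant. Several things have the shape of the trim; the one meant has the colours described above.

How it is judged:
On the way, in this order (a step that is already met when the one before it is completed fails the run):
1. the clamp is clipped on the tab, pushed well down, and let go (z of clip in the frame of panel between 0.014 and 0.029 m and y of clip in the frame of panel between 0.142 and 0.158 m and x of clip in the frame of panel between -0.042 and 0.042 m and value of joint clip_lever between 0.05 and 0.2 rad and angle between clip's own z axis and vertical below 0.2 rad and contact force between clip and panel above 2 N and contact force between the fingers and clip below 0.1 N and linear speed of clip below 0.03 m/s), for 0.2 s.
2. the trim's edge is home under the lapped sheet, flat on the deck (x of trim_edge in the frame of panel between 0.029 and 0.038 m and y of trim_edge in the frame of panel between -0.025 and 0.025 m and z of trim_edge in the frame of panel between 0.01 and 0.0165 m and angle between trim's own z axis and vertical below 0.04 rad and angle between the x axis of trim and the x axis of panel, either way round below 0.06 rad), for 0.1 s.
At the end, for the whole second after the job is handed in: Trim edge 29-38 mm under the red sheet, centred to 25 mm, square to 0.06 rad, flat to 0.04 rad; fingers hold it, pressing the deck with over 5 N, at rest; sheet down (under 0.03 rad). Clamp released, upright to 0.2 rad, astride the tab 17 mm deep or more, its middle within the tab's length (all of step 1 and all of step 2 and contact force between trim and deck above 5 N and contact force between the fingers and trim above 3 N and linear speed of trim below 0.01 m/s and value of joint lap below 0.03 rad); the arm keeps its last pose, push and grip.
It fails at once if the lapped sheet is lifted (more than 0.06 rad) (value of joint lap above 0.06 rad).
It fails at once if bystander can is moved more than 30 mm (distance of can from where it was at the start of the episode above 0.03 m).
It fails at once if bystander tape is moved more than 30 mm (distance of tape from where it was at the start of the episode above 0.03 m).
It fails at once if bystander cap is moved more than 30 mm (distance of cap from where it was at the start of the episode above 0.03 m).
It fails at once if bystander chock is moved more than 30 mm (distance of chock from where it was at the start of the episode above 0.03 m).
It also fails if it takes over 58 s, if anything falls off the work surface, if the arm or the gripper's body presses on something with over 40 N, if the wrist force passes 120 N, or if a joint passes its speed limit or range.

## Working session

There is one attempt and no reset: what is moved stays moved. The work goes in short steps, Python scripts to look and compute and a tool call to move; the robot and the scene stay as the last step left them, time stands still between calls to the robot, and variables do not carry over. Pictures are saved under pics/ and viewed, about 8 in all and at most 12, crops included, and the job is handed in when it is done.

Besides the shell and the picture viewer there is one more tool, called after ">>>" as name(argument=value, ...) on one line, values as JSON. arm_command: Moves the arm, as the interface text tells. Its arguments: {"type":"object","properties":{"commands":{"type":"string"}},"required":["commands"]}

```bash
ls; mkdir -p pics; cat > h.py <<'E'
import numpy as np, cv2
from scipy.spatial.transform import Rotation as R
from bench import robot, snapshot, models
def ray(p,uv):
    q=cv2.undistortPoints(np.array([[uv]],float),np.array(p["camera_matrix"]),np.array(p["dist"]))[0,0]
    d=np.array(p["rotation"])@np.array([q[0],q[1],1]); return np.array(p["origin"]),d
def at_z(p,uv,z):
    o,d=ray(p,uv); return o+d*(z-o[2])/d[2]
def proj(p,X):
    Rm=np.array(p["rotation"]).T; t=-Rm@np.array(p["origin"])
    return cv2.projectPoints(np.atleast_2d(np.array(X,float)),cv2.Rodrigues(Rm)[0],t,np.array(p["camera_matrix"]),np.array(p["dist"]))[0][:,0]
def tri(obs):
    A=np.zeros((3,3));b=np.zeros(3)
    for p,uv in obs:
        o,d=ray(p,uv);d=d/np.linalg.norm(d);M=np.eye(3)-np.outer(d,d);A+=M;b+=M@o
    return np.linalg.solve(A,b)
def px(c): return np.array(c)*[640,400]
E
python3 - <<'E'
from h import *
P={}
for n in("scene","top"):
    P[n]=snapshot(n); cv2.imwrite(f"pics/{n}0.png",P[n]["img"]); print(n,np.round(P[n]["origin"],3))
for q in("panel","lap_edge","tab_top","trim","trim_edge","stand","clip","clip_grip","clip_mouth","can","tape","cap","chock"):
    for n in P:
        print(q,n,[(np.round(px(d["centre"])).tolist(),round(d["conf"],2)) for d in models.tip_of(q,P[n])[:4]])
o=robot.get_obs(); print(o["tool_pos"],o["ee_rot"])
E
```

```text
pics
scene [ 1.218 -0.469  1.118]
top [ 0.459 -0.045  1.302]
panel scene [([275.0, 263.0], 0.82), ([272.0, 262.0], 0.45)]
panel top [([374.0, 209.0], 0.68)]
lap_edge scene [([270.0, 258.0], 0.98)]
lap_edge top [([376.0, 208.0], 0.74)]
tab_top scene [([327.0, 235.0], 0.82)]
tab_top top [([332.0, 200.0], 0.61)]
trim scene [([397.0, 166.0], 0.97), ([354.0, 137.0], 0.61)]
trim top [([236.0, 231.0], 0.95), ([246.0, 284.0], 0.56)]
trim_edge scene [([400.0, 178.0], 0.66), ([355.0, 142.0], 0.66)]
trim_edge top [([243.0, 220.0], 0.9), ([253.0, 276.0], 0.61), ([286.0, 152.0], 0.39)]
stand scene [([416.0, 260.0], 0.69), ([421.0, 200.0], 0.58)]
stand top [([243.0, 188.0], 0.66)]
clip scene [([448.0, 188.0], 0.8), ([451.0, 221.0], 0.63), ([420.0, 194.0], 0.61)]
clip top [([217.0, 185.0], 0.66), ([234.0, 163.0], 0.61), ([240.0, 194.0], 0.45)]
clip_grip scene [([458.0, 204.0], 0.56), ([426.0, 175.0], 0.53), ([454.0, 169.0], 0.52)]
clip_grip top [([230.0, 163.0], 0.65), ([239.0, 190.0], 0.56), ([215.0, 188.0], 0.47)]
clip_mouth scene [([426.0, 188.0], 0.78), ([454.0, 212.0], 0.71), ([454.0, 187.0], 0.53)]
clip_mouth top [([216.0, 184.0], 0.71), ([234.0, 164.0], 0.71), ([455.0, 195.0], 0.61), ([240.0, 186.0], 0.6)]
can scene [([178.0, 332.0], 0.86)]
can top [([454.0, 194.0], 0.69), ([241.0, 193.0], 0.64)]
tape scene [([163.0, 276.0], 0.87), ([423.0, 194.0], 0.36)]
tape top [([448.0, 238.0], 0.88)]
cap scene [([441.0, 159.0], 0.71), ([396.0, 167.0], 0.3)]
cap top [([449.0, 240.0], 0.35)]
chock scene [([414.0, 259.0], 0.71), ([164.0, 277.0], 0.67), ([276.0, 258.0], 0.58), ([443.0, 158.0], 0.28)]
chock top [([284.0, 150.0], 0.79)]
[0.23517737 0.49719809 0.20549502] [3.14151436e+00 5.19223124e-06 2.69978330e+00]
```

```bash
python3 - <<'E'
import cv2
a=cv2.imread("pics/scene0.png");b=cv2.imread("pics/top0.png")
c=cv2.resize(a[110:370,120:500],None,fx=2.1,fy=2.1,interpolation=cv2.INTER_CUBIC);cv2.imwrite("pics/s1.png",c)
c=cv2.resize(b[110:310,180:490],None,fx=2.5,fy=2.5,interpolation=cv2.INTER_CUBIC);cv2.imwrite("pics/t1.png",c)
E
```

```text
(no output)
```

View pics/s1.png

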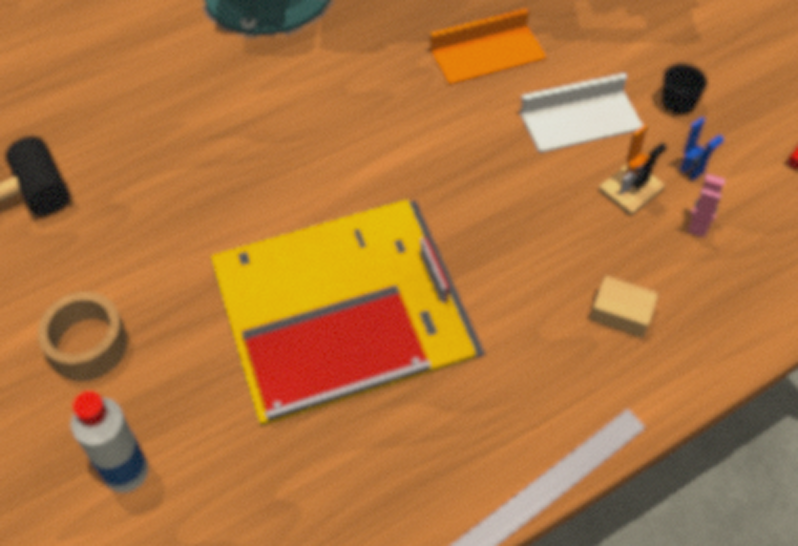

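View pics/t1.png

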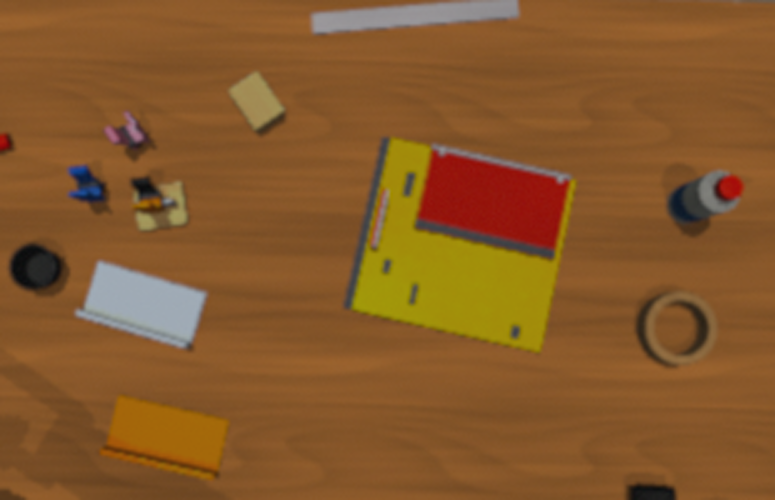

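Scene view: the orange/black clamp is on its stand at about px (422,195), with the white aluminium trim at (397,166). The panel's tab is at (327,235). The blue and pink clamps and the orange trim are decoys. Top view: clamp (242,192), trim (236,231), panel (374,209), robot side down. Next I'll fit poses from contours.

```bash
cat >> h.py <<'E'
def quad(mask):
    cs,_=cv2.findContours(mask.astype(np.uint8),cv2.RETR_EXTERNAL,cv2.CHAIN_APPROX_NONE)
    c=max(cs,key=cv2.contourArea); h=cv2.convexHull(c)
    return h[:,0].astype(float)
E
python3 - <<'E'
from h import *
from scipy.optimize import least_squares
T=snapshot("top");S=snapshot("scene")
hsv={n:cv2.cvtColor(p["img"],cv2.COLOR_BGR2HSV).astype(int) for n,p in(("T",T),("S",S))}
for n,uv in(("T",(236,231)),("S",(397,166)),("T",(370,240)),("T",(400,190)),("T",(300,300))): print(n,uv,hsv[n][uv[1],uv[0]])
def k(m): 
    return cv2.morphologyEx(m.astype(np.uint8),cv2.MORPH_CLOSE,np.ones((9,9)))
def fit(tm,corners,z,x0):
    # match silhouette of polygon at height z against mask via soft area overlap
    def res(v):
        r=[]
        for p,m in tm:
            X=np.c_[corners@np.array([[np.cos(v[2]),np.sin(v[2])],[-np.sin(v[2]),np.cos(v[2])]])+v[:2],np.full(len(corners),z)]
            q=proj(p,X).astype(np.float32).reshape(-1,1,2)
            r+=[cv2.pointPolygonTest(q,tuple(map(float,a)),True) for a in m]
        return r
    s=least_squares(res,x0,loss="soft_l1",diff_step=1e-4); return s.x,np.sqrt(np.mean(s.fun**2))
h=hsv
def ym(a): return k(((abs(a[...,0]-26)<5)&(a[...,1]>200)&(a[...,2]>120)))
def hull(n,m):return quad(m)
Tq=ym(hsv["T"]);Sq=ym(hsv["S"])
x0=at_z(T,(374,209),.012)[:2]
C=np.array([[-.13,-.11],[.12,-.11],[.12,.16],[-.13,.16]])
for n,p,m in(("T",T,Tq),("S",S,Sq)):
    hh=quad(m)
    ap=cv2.approxPolyDP(hh.astype(np.float32).reshape(-1,1,2),6,True)[:,0]
    print(n,[ (q.round().tolist(),at_z(p,q,.012).round(3)[:2].tolist()) for q in ap])
def wm(a): return (a[...,1]<60)&(a[...,2]>110)
for n,p,c in(("T",T,(236,231)),("S",S,(397,166))):
    m=wm(hsv[n]); M=np.zeros_like(m);M[c[1]-45:c[1]+45,c[0]-60:c[0]+40]=1; m=m&M
    hh=quad(m); ap=cv2.approxPolyDP(hh.astype(np.float32).reshape(-1,1,2),3,True)[:,0]
    print("trim",n,[ (q.round().tolist(),at_z(p,q,.004).round(3)[:2].tolist()) for q in ap])
print("panel",at_z(T,(374,209),0),at_z(S,(274,262),0),"lap",at_z(T,(376,208),.012),at_z(S,(270,258),.012))
print("tab",tri([(T,(332,200)),(S,(327,235))]))
print("trim",at_z(T,(236,231),0),at_z(S,(397,166),0),"edge",tri([(T,(243,220)),(S,(400,178))]))
print("stand",at_z(T,(243,188),0),at_z(S,(421,200),0))
print("clip",tri([(T,(240,194)),(S,(420,194))]),"grip",tri([(T,(239,190)),(S,(426,175))]),"mouth",tri([(T,(240,186)),(S,(426,188))]))
for q,z in(("can",.0),("tape",0),("cap",0),("chock",0)):
    pass
print("cap",at_z(T,(36/1+0,0),0) if 0 else at_z(T,(194,217),.05),"can",at_z(S,(178,332),0),"tape",at_z(T,(448,238),0),"chock",at_z(T,(284,150),0))
for c in((265,215),(267,238)): pass
print("blue",at_z(T,(214,184),.06),"pink",at_z(T,(232,163),.06))
E
```

```text
T (236, 231) [106  30 181]
S (397, 166) [ 24  16 226]
T (370, 240) [ 26 239 163]
T (400, 190) [  2 237 152]
T (300, 300) [ 14 175 137]Traceback (most recent call last):
  File "<stdin>", line 22, in <module>
  File "h.py", line 8, in at_z
    o,d=ray(p,uv); return o+d*(z-o[2])/d[2]
                                       ~^^^
IndexError: invalid index to scalar variable.
```

```bash
python3 - <<'E'
from h import *
T=snapshot("top");print(T["rotation"],T["camera_matrix"],T["dist"],T["shot"])
E
```

```text
[-3.05517927e+00  1.46366751e-03 -1.55461505e+00] [[369.00472178   0.         321.91134344]
 [  0.         369.00472178 209.24880758]
 [  0.           0.           1.        ]] [-0.05656278  0.          0.          0.          0.        ] 5
```

```bash
python3 - <<'E'
s=open("h.py").read()
s=s.replace('np.array(p["rotation"])@','rot(p)@').replace('np.array(p["rotation"]).T','rot(p).T')
s=s.replace("def ray","def rot(p): return R.from_euler('xyz',p['rotation']).as_matrix()\ndef ray",1)
open("h.py","w").write(s)
E
cat > m.py <<'E'
from h import *
T=snapshot("top");S=snapshot("scene")
hsv={n:cv2.cvtColor(p["img"],cv2.COLOR_BGR2HSV).astype(int) for n,p in(("T",T),("S",S))}
def k(m): return cv2.morphologyEx(m.astype(np.uint8),cv2.MORPH_CLOSE,np.ones((9,9)))
def ym(a): return k(((abs(a[...,0]-26)<5)&(a[...,1]>200)&(a[...,2]>120)))
def wm(a): return (a[...,1]<60)&(a[...,2]>110)
def corners(p,m,e,z):
    ap=cv2.approxPolyDP(quad(m).astype(np.float32).reshape(-1,1,2),e,True)[:,0]
    return [(q.round().tolist(),at_z(p,q,z).round(3)[:2].tolist()) for q in ap]
for n,p,c in(("T",T,(236,231)),("S",S,(397,166))):
    print(n,corners(p,ym(hsv[n]),6,.012))
    m=wm(hsv[n]); M=np.zeros_like(m);M[c[1]-45:c[1]+45,c[0]-60:c[0]+40]=1
    print("trim",corners(p,m&M,3,.004))
r=lambda x:np.round(x,3)
print("panel",r(at_z(T,(374,209),0)),r(at_z(S,(274,262),0)),"lap",r(at_z(T,(376,208),.012)),r(at_z(S,(270,258),.012)))
print("tab",r(tri([(T,(332,200)),(S,(327,235))])))
print("trim",r(at_z(T,(236,231),0)),r(at_z(S,(397,166),0)),"edge",r(tri([(T,(243,220)),(S,(400,178))])))
print("stand",r(at_z(T,(243,188),0)),r(at_z(S,(421,200),0)))
print("clip",r(tri([(T,(240,194)),(S,(420,194))])),"grip",r(tri([(T,(239,190)),(S,(426,175))])),"mouth",r(tri([(T,(240,186)),(S,(426,188))])))
print("cap",r(at_z(T,(194,217),.05)),"can",r(at_z(S,(178,332),0)),"tape",r(at_z(T,(448,238),0)),"chock",r(at_z(T,(284,150),0)))
print("blue",r(at_z(T,(214,184),.06)),"pink",r(at_z(T,(232,163),.06)))
E
python3 m.py
```

```text
T [([336.0, 165.0], [0.729, -0.089]), ([410.0, 183.0], [0.669, -0.352]), ([395.0, 250.0], [0.432, -0.298]), ([321.0, 233.0], [0.487, -0.04])]
trim [([218.0, 216.0], [0.541, 0.326]), ([261.0, 226.0], [0.509, 0.172]), ([256.0, 246.0], [0.438, 0.188]), ([250.0, 248.0], [0.431, 0.209]), ([211.0, 236.0], [0.47, 0.348])]
S [([314.0, 206.0], [0.492, -0.034]), ([345.0, 278.0], [0.729, -0.087]), ([245.0, 311.0], [0.678, -0.344]), ([221.0, 232.0], [0.435, -0.295])]
trim [([417.0, 145.0], [0.451, 0.372]), ([422.0, 171.0], [0.545, 0.316]), ([376.0, 180.0], [0.501, 0.176]), ([368.0, 164.0], [0.436, 0.193]), ([370.0, 155.0], [0.409, 0.22])]
panel [ 0.575 -0.226  0.   ] [ 0.586 -0.215  0.   ] lap [ 0.578 -0.231  0.012] [ 0.577 -0.22   0.012]
tab [ 0.604 -0.07   0.036]
trim [0.489 0.261 0.   ] [0.486 0.266 0.   ] edge [0.53  0.239 0.003]
stand [0.643 0.242 0.   ] [0.628 0.245 0.   ]
clip [0.619 0.247 0.017] grip [0.624 0.235 0.11 ] mouth [0.64  0.237 0.072]
cap [0.534 0.396 0.05 ] can [ 0.637 -0.508  0.   ] tape [ 0.477 -0.489  0.   ] chock [0.783 0.099 0.   ]
blue [0.647 0.329 0.06 ] pink [0.721 0.269 0.06 ]
```

>>> arm_command(commands="-48 -8 -5 0 0 0 1;-48 -8 -5 0 0 0 1;-48 -8 -5 0 0 0 1;-48 -8 -5 0 0 0 1;-48 -8 -5 0 0 0 1;-48 -8 -5 0 0 0 1;-48 -8 -5 0 0 0 1;-48 -8 -5 0 0 0 1;-48 -8 -5 0 0 0 1;0 0 0 0 0 0 1")

```text
time: 2.9
tool_pos: [0.6062, 0.241, 0.2503]
ee_rot: [3.141, -0.001, 2.704]
wrist_force: [0.0, 0.2, -0.1]
width: 0.0939
```

```bash
cat >> h.py <<'E'
def show():
    o=robot.get_obs(); print("t",round(o["time"],2),"pos",np.round(o["tool_pos"],4),"rpy",np.round(o["ee_rot"],4),"F",np.round(o["wrist_force"],1),"w",round(o["width"],4))
    return o
def go(pos,yaw,down=np.pi):
    "tool-frame total shift (mm) and turn (deg) to reach pos pointing down at yaw"
    o=robot.get_obs(); R0=R.from_euler('xyz',o["ee_rot"]); R1=R.from_euler('xyz',[np.pi,0,yaw])
    print("shift",np.round(R0.inv().apply(np.array(pos)-o["tool_pos"])*1e3,1),"turn",np.round((R0.inv()*R1).as_rotvec(degrees=True),2))
E
python3 - <<'E'
from h import *
show()
W=snapshot("wrist"); cv2.imwrite("pics/w1.png",W["img"]); print(W["origin"],W["rotation"],W["camera_matrix"][0])
for q in("clip","clip_grip","clip_mouth","stand"):
    print(q,[(np.round(px(d["centre"])).tolist(),round(d["conf"],2)) for d in models.tip_of(q,W)[:4]])
E
```

```text
t 2.9 pos [0.6062 0.241  0.2503] rpy [ 3.1405e+00 -6.0000e-04  2.7037e+00] F [ 0.   0.2 -0.1] w 0.0939
[0.54167698 0.27205902 0.42937367] [ 2.89080365e+00 -3.03283234e-04  1.13409474e+00] [321.82350048   0.         316.36892079]
clip [([327.0, 188.0], 0.88), ([377.0, 238.0], 0.59), ([394.0, 174.0], 0.57)]
clip_grip [([409.0, 175.0], 0.78), ([326.0, 201.0], 0.63), ([386.0, 264.0], 0.61)]
clip_mouth [([327.0, 199.0], 0.92), ([380.0, 242.0], 0.66), ([395.0, 174.0], 0.62)]
stand [([321.0, 187.0], 0.75)]
```

View pics/w1.png

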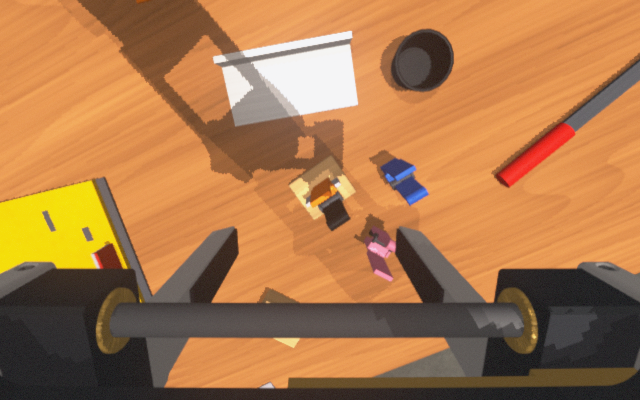

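The wrist view shows the clamp at (325,195), orange handle towards the trim and black lever below it at (334,212). The blue clamp is at (403,180) and the pink one at (380,255). I'll zoom in.

```bash
python3 - <<'E'
import cv2
a=cv2.imread("pics/w1.png")
cv2.imwrite("pics/w1c.png",cv2.resize(a[145:245,280:360],None,fx=7,fy=6*7/6,interpolation=cv2.INTER_CUBIC)[:600])
E
```

```text
(no output)
```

View pics/w1c.png

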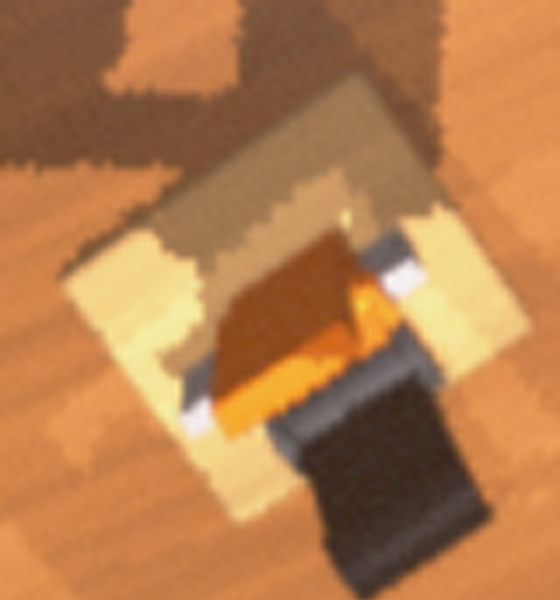

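Zoomed: the foot's corners are at crop (62,278), (360,75), (532,322) and (240,522), and the fin's ends are at about (195,395) and (400,262).

```bash
python3 - <<'E'
from h import *
W=snapshot("wrist"); f=lambda u,v:(280+u/7-.43,145+v/7-.43)
c=np.array([at_z(W,f(*q),.012) for q in((62,278),(360,75),(532,322),(240,522))])
print(c.round(4),np.linalg.norm(np.diff(c,axis=0),axis=1),c.mean(0))
e1=c[1]-c[0]+c[2]-c[3]; e2=c[0]-c[3]+c[1]-c[2]
print("angles",np.degrees(np.arctan2(e1[1],e1[0])),np.degrees(np.arctan2(e2[1],e2[0])))
fin=np.array([at_z(W,f(*q),.046) for q in((190,400),(398,262))]);print(fin.round(4),fin.mean(0),np.linalg.norm(fin[1]-fin[0]))
b=np.array([at_z(W,f(*q),.1) for q in((345,580),(480,500))]);print("lever bar",b.round(4),b.mean(0))
b=np.array([at_z(W,f(*q),.114) for q in((228,435),(405,320),(340,225),(215,400))]);print("orange top",b.round(4))
E
```

```text
[[0.6022 0.2056 0.012 ]
 [0.5907 0.2726 0.012 ]
 [0.6473 0.2833 0.012 ]
 [0.6604 0.2159 0.012 ]] [0.0679888  0.05762382 0.06861422] [0.62513213 0.24434156 0.012     ]
angles 100.3694154636991 -169.62778510711485
[[0.6262 0.2222 0.046 ]
 [0.6188 0.2656 0.046 ]] [0.62251517 0.24388063 0.046     ] 0.04403830547884806
lever bar [[0.65   0.2392 0.1   ]
 [0.6468 0.2634 0.1   ]] [0.6484372  0.25128053 0.1       ]
orange top [[0.6177 0.2343 0.114 ]
 [0.6128 0.2648 0.114 ]
 [0.5962 0.2619 0.114 ]
 [0.6121 0.2348 0.114 ]]
```

>>> arm_command(commands="0 0 0 0 0 9.1 1;0 0 0 0 0 9.1 1;0 0 0 0 0 9.1 1;0 0 0 0 0 9.1 1;0 0 0 0 0 9.1 1;0 0 0 0 0 9.1 1;0 0 0 0 0 0 1")

```text
time: 4.08
tool_pos: [0.5959, 0.2522, 0.2548]
ee_rot: [3.138, -0.003, 1.74]
wrist_force: [0.2, 0.2, -0.1]
width: 0.0942
```

```bash
python3 - <<'E'
from h import *
show(); go([.6229,.246,.15],np.radians(100.4))
E
```

```text
t 4.08 pos [0.5959 0.2522 0.2548] rpy [ 3.138  -0.0034  1.7405] F [ 0.2  0.2 -0.1] w 0.0942
shift [-11.   25.1 104.8] turn [ 0.21 -0.2  -0.68]
```

>>> arm_command(commands="-4 8 35 0.1 -0.1 -0.3 1;-4 8 35 0.1 -0.1 -0.3 1;-4 8 35 0 0 0 1;0 0 0 0 0 0 1")

```text
time: 4.58
tool_pos: [0.621, 0.2478, 0.15]
ee_rot: [3.137, -0.001, 1.767]
wrist_force: [0.7, 0.0, -0.2]
width: 0.0936
```

```bash
python3 - <<'E'
from h import *
o=show(); go([.6229,.246,.081],np.radians(100.4))
W=snapshot("wrist"); a=W["img"]
def L(x,y,z,c=np.array([.625+.0014,.2443+.0023]),t=np.radians(10.4)):
    return [c[0]+x*np.cos(t)-y*np.sin(t),c[1]+x*np.sin(t)+y*np.cos(t),z+.022]
g=proj(W,[L(-.0035,0,.078)])[0]; print("grip px",g)
pts=[L(-.016,-.012,.092),L(-.016,.012,.092),L(.026,.012,.078),L(.026,-.012,.078)]
f=3
b=cv2.resize(a[100:300,190:450],None,fx=f,fy=f,interpolation=cv2.INTER_CUBIC)
for q in proj(W,pts): cv2.circle(b,tuple(int(v) for v in (q-[190,100])*f),4,(255,0,255),1)
cv2.imwrite("pics/w2.png",b)
E
```

```text
t 4.58 pos [0.621  0.2478 0.15  ] rpy [ 3.1373e+00 -7.0000e-04  1.7674e+00] F [ 0.7  0.  -0.2] w 0.0936
shift [-2.2  1.2 69. ] turn [ 0.24 -0.04  0.86]
grip px [317.14077479 219.3388767 ]
```

View pics/w2.png

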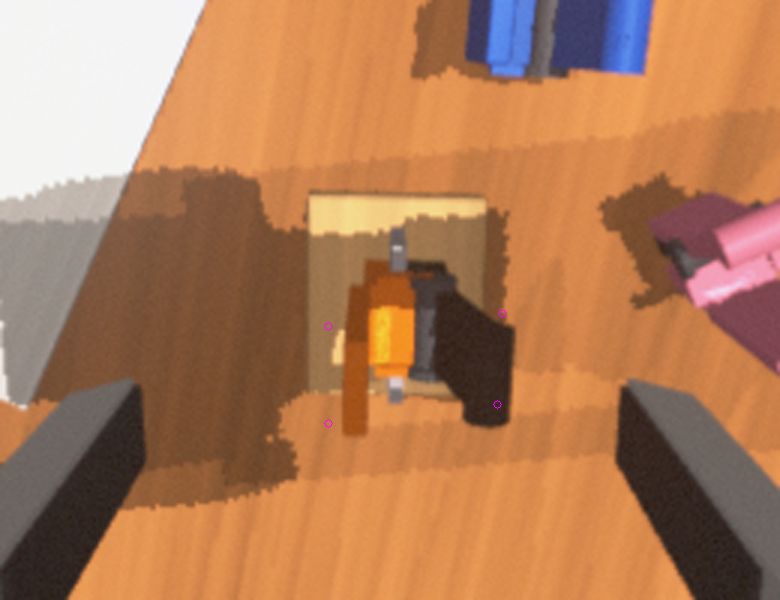

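The clamp sits about 3 mm further along +x and 3 mm less in y than my prediction (orange outer edge at crop 345, lever 512, finger centre 380). I'll correct and descend.

>>> arm_command(commands="-5 4 15 0.2 0 0.8 1;0 0 22 0 0 0 1;0 0 22 0 0 0 1;0 0 10 0 0 0 1;0 0 0 0 0 0 1")

```text
time: 5.25
tool_pos: [0.6319, 0.246, 0.0905]
ee_rot: [3.121, -0.003, 1.755]
wrist_force: [0.3, -0.2, 0.6]
width: 0.0943
```

```bash
python3 - <<'E'
from h import *
o=show(); go([.6250,.2438,.081],np.radians(100.4))
W=snapshot("wrist"); a=W["img"]
cv2.imwrite("pics/w3.png",cv2.resize(a[100:300,190:450],None,fx=3,fy=3,interpolation=cv2.INTER_CUBIC))
E
```

```text
t 5.25 pos [0.6319 0.246  0.0905] rpy [ 3.1213e+00 -2.9000e-03  1.7554e+00] F [ 0.3 -0.2  0.6] w 0.0943
shift [-0.9 -7.3  9.4] turn [ 1.16 -0.17  0.18]
```

View pics/w3.png

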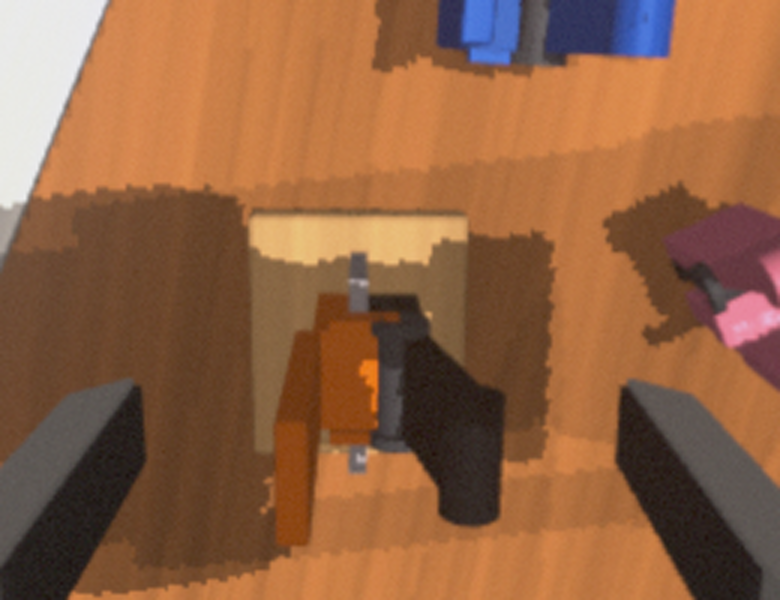

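Now about 7 mm too far along +x, which the image and `go()` agree on, plus a 1.2° tilt. I'll correct both and finish the descent.

>>> arm_command(commands="-1 -7 2 1.1 -0.2 0.2 1;0 0 4 0 0 0 1;0 0 0 0 0 0 1;0 0 0 0 0 0 1")

```text
time: 5.8
tool_pos: [0.6266, 0.2442, 0.0879]
ee_rot: [3.136, 0.0, 1.752]
wrist_force: [-0.0, -0.1, 0.4]
width: 0.0943
```

```bash
python3 - <<'E'
from h import *
o=show(); go([.6250,.2438,.081],np.radians(100.4))
E
```

```text
t 5.8 pos [0.6266 0.2442 0.0879] rpy [3.1356e+00 1.0000e-04 1.7519e+00] F [-0.  -0.1  0.4] w 0.0943
shift [-0.1 -1.7  6.9] turn [ 0.34  0.01 -0.03]
```

>>> arm_command(commands="0 -1.5 7 0.3 0 0 1;0 0 3 0.2 0 0 1;0 0 0 0 0 0 1")

```text
time: 6.18
tool_pos: [0.625, 0.2438, 0.077]
ee_rot: [-3.138, 0.0, 1.752]
wrist_force: [-0.6, -0.5, 0.1]
width: 0.094
```

```bash
python3 - <<'E'
from h import *
o=show(); go([.6250,.2438,.081],np.radians(100.4))
E
```

```text
t 6.17 pos [0.625  0.2438 0.077 ] rpy [-3.1379e+00  1.0000e-04  1.7518e+00] F [-0.6 -0.5  0.1] w 0.094
shift [-0.  0. -4.] turn [-0.21  0.01 -0.03]
```

>>> arm_command(commands="0 0 -4 -0.1 0 0 1;0 0 0 0 0 0 0;0 0 0 0 0 0 0;0 0 0 0 0 0 0;0 0 0 0 0 0 0;0 0 0 0 0 0 0")

```text
time: 6.92
tool_pos: [0.6254, 0.244, 0.0818]
ee_rot: [-3.141, -0.0, 1.752]
wrist_force: [0.1, 0.6, 0.8]
width: 0.0475
```

```bash
python3 - <<'E'
from h import *
o=show(); go([.6250,.2438,.081],np.radians(100.4))
E
```

```text
t 6.92 pos [0.6254 0.244  0.0818] rpy [-3.1409 -0.      1.7519] F [0.1 0.6 0.8] w 0.0475
shift [-0.1 -0.4  0.8] turn [-0.04 -0.   -0.02]
```

>>> arm_command(commands="0 0 0 0 0 0 0;0 0 0 0 0 0 0;0 0 0 0 0 0 0;0 0 0 0 0 0 0;0 0 0 0 0 0 0;0 0 0 0 0 0 0")

```text
time: 7.68
tool_pos: [0.6248, 0.2439, 0.0831]
ee_rot: [-3.14, -0.0, 1.752]
wrist_force: [-0.5, 0.4, 1.0]
width: 0.023
```

>>> arm_command(commands="0 0 -8 0 0 0 0;0 0 -12 0 0 0 0;0 0 -20 0 0 0 0;0 0 -25 0 0 0 0;0 0 -25 0 0 0 0;0 0 0 0 0 0 0")

```text
time: 8.43
tool_pos: [0.6258, 0.244, 0.1767]
ee_rot: [3.141, 0.0, 1.752]
wrist_force: [0.3, 1.0, -0.2]
width: 0.0233
```

```bash
python3 - <<'E'
from h import *
o=show()
W=snapshot("wrist"); 
S=snapshot("scene"); print(proj(S,o["tool_pos"]))
c=proj(S,o["tool_pos"])[0].astype(int)
a=cv2.resize(W["img"][100:400,190:450],None,fx=1.5,fy=1.5); b=cv2.resize(S["img"][c[1]-40:c[1]+35,c[0]-40:c[0]+35],(450,450),interpolation=cv2.INTER_CUBIC)
cv2.imwrite("pics/g1.png",np.hstack([a,b]))
E
```

```text
t 8.43 pos [0.6258 0.244  0.1767] rpy [3.1414 0.     1.7518] F [ 0.3  1.  -0.2] w 0.0233
[[430.95925032 157.7689922 ]]
```

View pics/g1.png

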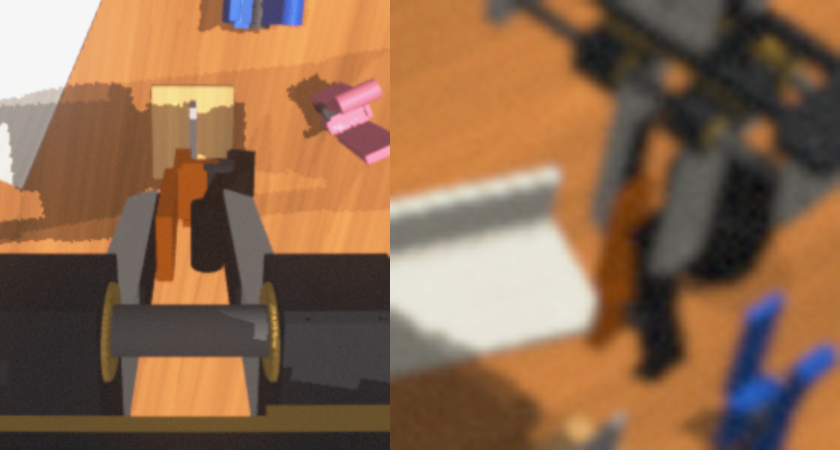

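The wrist view and the scene crop both show the clamp held by its handles, clear of the fin, jaws open. Next I turn it and go over the tab.

>>> arm_command(commands="0 0 0 0 0 -9.6 0;0 0 0 0 0 -9.6 0;0 0 0 0 0 -9.6 0;0 0 0 0 0 -9.6 0;0 0 0 0 0 -9.6 0;0 0 0 0 0 -9.6 0;0 0 0 0 0 -9.6 0;0 0 0 0 0 0 0")

```text
time: 9.52
tool_pos: [0.6175, 0.2414, 0.1549]
ee_rot: [-3.126, -0.03, 2.961]
wrist_force: [0.3, 0.0, -0.4]
width: 0.0232
```

```bash
python3 - <<'E'
from h import *
o=show(); go([.680,-.09,.175],np.radians(167.7))
E
```

```text
t 9.53 pos [0.6175 0.2414 0.1549] rpy [-3.126  -0.0304  2.9614] F [ 0.3  0.  -0.4] w 0.0232
shift [-120.2 -315.1  -18.9] turn [-0.92 -1.73  1.99]
```

>>> arm_command(commands="-17 -45 -3 -0.2 -0.3 0.3 0;-17 -45 -3 -0.2 -0.3 0.3 0;-17 -45 -3 -0.2 -0.3 0.3 0;-17 -45 -3 -0.2 -0.3 0.3 0;-17 -45 -3 -0.2 -0.3 0.3 0;-17 -45 -3 0 -0.3 0.3 0;-17 -45 -3 0 0 0.3 0;0 0 0 0 0 0 0")

```text
time: 10.52
tool_pos: [0.6682, -0.1001, 0.1651]
ee_rot: [-3.14, -0.013, 2.901]
wrist_force: [-0.0, 1.0, -0.5]
width: 0.0234
```

```bash
python3 - <<'E'
from h import *
o=show(); go([.680,-.09,.175],np.radians(167.7))
W=snapshot("wrist");cv2.imwrite("pics/w4.png",W["img"])
for q in("tab_top","lap_edge","panel","clip_mouth","clip"):
    print(q,[(np.round(px(d["centre"])).tolist(),round(d["conf"],2)) for d in models.tip_of(q,W)[:2]])
E
```

```text
t 10.53 pos [ 0.6682 -0.1001  0.1651] rpy [-3.1401 -0.0127  2.9014] F [-0.   1.  -0.5] w 0.0234
shift [ -9.   12.6 -10.1] turn [-0.08 -0.73 -1.46]
tab_top [([334.0, 133.0], 0.71)]
lap_edge [([184.0, 132.0], 0.6)]
panel [([186.0, 135.0], 0.85)]
clip_mouth [([328.0, 225.0], 0.91)]
clip [([324.0, 216.0], 0.57)]
```

View pics/w4.png

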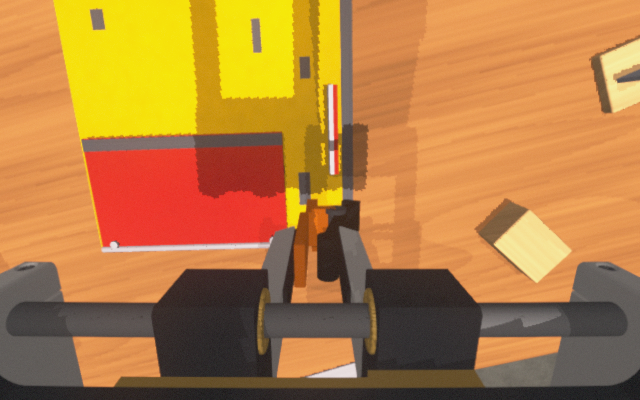

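The tab runs from (333,85) to (336,175), middle about (334,131). The clamp hangs right behind it at (328,225), mouth open.

```bash
python3 - <<'E'
from h import *
W=snapshot("wrist")
a=W["img"].astype(int)
sub=W["img"][70:190,315:350]
hsv=cv2.cvtColor(W["img"],cv2.COLOR_BGR2HSV).astype(int)
red=((hsv[...,0]<8)|(hsv[...,0]>172))&(hsv[...,1]>150); wh=(hsv[...,1]<70)&(hsv[...,2]>150)
for v in range(80,182,8):
    r=np.where(red[v,322:348])[0]+322;w=np.where(wh[v,322:348])[0]+322
    print(v,(r.min(),r.max()) if len(r) else None,(w.min(),w.max()) if len(w) else None)
r=lambda x:np.round(x,4)
tb=at_z(W,(334,133),.046);print("tab",r(tb),"lap",r(at_z(W,(184,132),.012)))
e=[at_z(W,q,.046) for q in((333,85),(336,175))];print(r(e),np.linalg.norm(e[1]-e[0]),np.degrees(np.arctan2(*(e[1]-e[0])[1::-1])))
# sheet corners top z .023: near edge of red
e=[at_z(W,q,.023) for q in((85,150),(284,145),(287,240),(103,248))];print(r(e),[np.degrees(np.arctan2(*(e[i]-e[j])[1::-1])) for i,j in((1,0),(2,1),(3,0))])
# deck left-edge (y=160) line
e=[at_z(W,q,.012) for q in((342,5),(344,120))];print(r(e),np.degrees(np.arctan2(*(e[1]-e[0])[1::-1])))
show()
E
```

```text
80 None None
88 (np.int64(328), np.int64(330)) (np.int64(323), np.int64(326))
96 (np.int64(328), np.int64(330)) (np.int64(323), np.int64(327))
104 (np.int64(328), np.int64(330)) (np.int64(323), np.int64(327))
112 (np.int64(328), np.int64(330)) (np.int64(323), np.int64(327))
120 (np.int64(329), np.int64(331)) (np.int64(325), np.int64(327))
128 (np.int64(329), np.int64(331)) (np.int64(325), np.int64(327))
136 (np.int64(329), np.int64(331)) (np.int64(327), np.int64(327))
144 (np.int64(329), np.int64(330)) None
152 (np.int64(329), np.int64(331)) (np.int64(326), np.int64(327))
160 (np.int64(329), np.int64(331)) (np.int64(325), np.int64(327))
168 (np.int64(329), np.int64(332)) (np.int64(325), np.int64(327))
176 None None
tab [ 0.6158 -0.0649  0.046 ] lap [ 0.5815 -0.2122  0.012 ]
[[ 0.5748 -0.0568  0.046 ]
 [ 0.6541 -0.0714  0.046 ]] 0.08067640519240718 -10.451041828964843
[[ 0.5759 -0.311   0.023 ]
 [ 0.617  -0.1148  0.023 ]
 [ 0.7149 -0.1368  0.023 ]
 [ 0.6788 -0.3334  0.023 ]] [np.float64(78.16142437425057), np.float64(-12.678590644690638), np.float64(-12.23465017550221)]
[[ 0.5041 -0.0308  0.012 ]
 [ 0.6071 -0.0508  0.012 ]] -11.02001441964746
t 10.88 pos [ 0.6685 -0.0946  0.1664] rpy [-3.1413 -0.0114  2.9111] F [-0.1  0.1 -1. ] w 0.0232
```

```bash
python3 - <<'E'
from h import *
for i in range(2):
    W=snapshot("wrist");o=show()
hsv=cv2.cvtColor(W["img"],cv2.COLOR_BGR2HSV).astype(int)
red=((hsv[...,0]<8)|(hsv[...,0]>172))&(hsv[...,1]>150); wh=(hsv[...,1]<70)&(hsv[...,2]>150)
M=(red|wh); M[:,:318]=0;M[:,342:]=0;M[:75]=0;M[185:]=0
y,x=np.where(M); print(y.min(),y.max())
C=[]
for v in (y.min()+3,y.max()-3):
    xs=x[abs(y-v)<=2]; C.append((( xs.min()+xs.max())/2,v)); print(v,xs.min(),xs.max())
e=[at_z(W,(C[0][0],y.min()),.046),at_z(W,(C[1][0],y.max()),.046)]
print(np.round(e,4),"mid",np.mean(e,0).round(4),np.linalg.norm(e[1]-e[0]),np.degrees(np.arctan2(*(e[1]-e[0])[1::-1])))
d=models.tip_of("tab_top",W)[:1]; print(d, at_z(W,px(d[0]["centre"]),.046))
d=models.tip_of("lap_edge",W)[:1]; print(at_z(W,px(d[0]["centre"]),.012))
d=models.tip_of("clip_mouth",W)[:1]; c=px(d[0]["centre"]);print("mouth",c,at_z(W,c,o["tool_pos"][2]-.061+.024))
E
```

```text
t 10.93 pos [ 0.6686 -0.0947  0.1665] rpy [-3.1413 -0.0112  2.9111] F [-0.5  0.9 -0.5] w 0.0231
t 10.97 pos [ 0.6686 -0.0949  0.1666] rpy [-3.1412 -0.011   2.9109] F [-0.  -0.1  0.2] w 0.0232
86 174
89 323 330
171 325 332
[[ 0.5745 -0.0628  0.046 ]
 [ 0.6518 -0.0783  0.046 ]] mid [ 0.6131 -0.0706  0.046 ] 0.07889171937602998 -11.349940167026073
[{'centre': [0.5127, 0.326], 'conf': 0.73}] [ 0.61242891 -0.0698681   0.046     ]
[ 0.58185476 -0.21785178  0.012     ]
mouth [328.384 224.8  ] [ 0.67310707 -0.08623928  0.12961301]
```

```bash
python3 - <<'E'
from h import *
go([.6112,-.0793,.14],np.radians(168))
E
```

```text
shift [59.3  2.6 27.2] turn [-0.02 -0.63 -1.25]
```

>>> arm_command(commands="20 1 9 0 -0.3 -0.4 0;20 1 9 0 -0.2 -0.4 0;20 1 9 0 0 -0.4 0;0 0 0 0 0 0 0;0 0 0 0 0 0 0;0 0 0 0 0 0 0")

```text
time: 11.88
tool_pos: [0.6113, -0.0788, 0.1407]
ee_rot: [-3.141, 0.002, 2.932]
wrist_force: [0.1, 0.3, -0.6]
width: 0.0229
```

```bash
python3 - <<'E'
from h import *
W=snapshot("wrist");o=show();go([.6112,-.0793,.083],np.radians(168))
cv2.imwrite("pics/w5.png",cv2.resize(W["img"][100:300,220:440],None,fx=3,fy=3,interpolation=cv2.INTER_CUBIC))
E
```

```text
t 11.93 pos [ 0.6114 -0.0788  0.1408] rpy [-3.1411e+00  2.7000e-03  2.9319e+00] F [ 0.4  0.  -1.2] w 0.0231
shift [ 0.3 -0.5 57.8] turn [-0.03  0.15 -0.01]
```

View pics/w5.png

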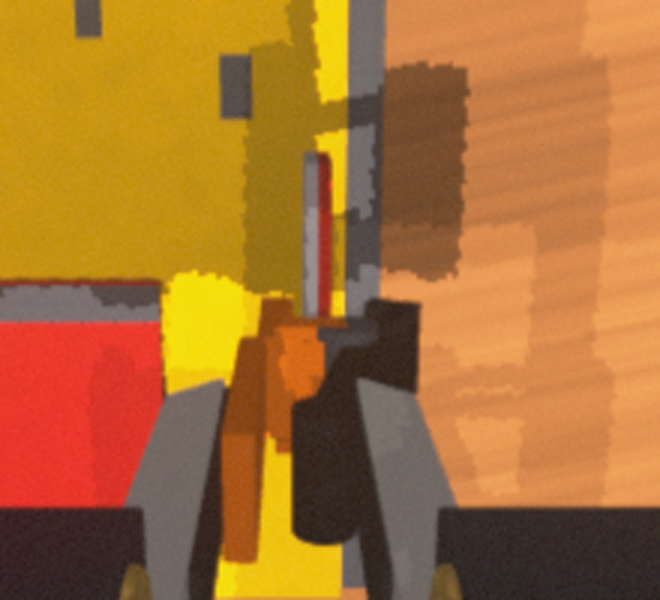

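Crop view: the jaw opening spans columns 292–365 and the tab 303–331. Allowing for depth, the tab is about 1.5 mm off the mouth's centre, so I nudge and descend.

>>> arm_command(commands="0 -1.5 10 0 0.1 0 0;0 0 12 0 0 0 0;0 0 12 0 0 0 0;0 0 0 0 0 0 0;0 0 0 0 0 0 0")

```text
time: 12.55
tool_pos: [0.6114, -0.0807, 0.103]
ee_rot: [-3.141, -0.001, 2.931]
wrist_force: [-0.7, -0.2, -1.0]
width: 0.0231
```

```bash
python3 - <<'E'
from h import *
o=show();go([.6112,-.0803,.083],np.radians(168))
E
```

```text
t 12.55 pos [ 0.6114 -0.0807  0.103 ] rpy [-3.1411e+00 -1.1000e-03  2.9315e+00] F [-0.7 -0.2 -1. ] w 0.0231
shift [ 0.2  0.4 20. ] turn [-0.03 -0.06 -0.04]
```

Tips are just inside with no contact force. I'll continue down.

>>> arm_command(commands="0 0 8 0 0 0 0;0 0 7 0 0 0 0;0 0 3 0 0 0 0;0 0 0 0 0 0 0;0 0 0 0 0 0 0")

```text
time: 13.18
tool_pos: [0.6118, -0.0807, 0.0845]
ee_rot: [-3.141, 0.0, 2.932]
wrist_force: [0.0, -0.3, -1.5]
width: 0.0232
```

>>> arm_command(commands="0 0 2 0 0 0 0;0 0 2 0 0 0 0;0 0 0 0 0 0 0")

```text
time: 13.55
tool_pos: [0.6126, -0.081, 0.0834]
ee_rot: [-3.141, 0.004, 2.932]
wrist_force: [0.6, 0.4, -1.0]
width: 0.0231
```

>>> arm_command(commands="0 0 3 0 0 0 0;0 0 3 0 0 0 0;0 0 0 0 0 0 0")

```text
time: 13.92
tool_pos: [0.6141, -0.0813, 0.0833]
ee_rot: [-3.141, 0.01, 2.932]
wrist_force: [0.1, -0.9, -1.1]
width: 0.0231
```

It has stopped descending, with the roof resting on the tab. I release.

>>> arm_command(commands="0 0 0 0 0 0 1;0 0 0 0 0 0 1;0 0 0 0 0 0 1;0 0 0 0 0 0 1;0 0 0 0 0 0 1;0 0 0 0 0 0 1;0 0 0 0 0 0 1;0 0 0 0 0 0 1")

```text
time: 14.92
tool_pos: [0.6138, -0.0812, 0.0814]
ee_rot: [-3.141, 0.008, 2.932]
wrist_force: [-0.1, 0.9, 1.0]
width: 0.0937
```

```bash
python3 - <<'E'
from h import *
o=show();W=snapshot("wrist");S=snapshot("scene")
for q in("clip","clip_mouth","clip_grip"):
    print(q,[(np.round(px(d["centre"])).tolist(),round(d["conf"],2)) for d in models.tip_of(q,W)[:2]])
a=cv2.resize(W["img"][90:300,190:440],(500,420)); b=cv2.resize(S["img"][190:260,290:360],(300,420),interpolation=cv2.INTER_CUBIC)
cv2.imwrite("pics/r1.png",np.hstack([a,b]))
E
```

```text
t 14.93 pos [ 0.6138 -0.0812  0.0814] rpy [-3.1411  0.0077  2.9317] F [-0.1  0.9  1. ] w 0.0937
clip [([329.0, 217.0], 0.68)]
clip_mouth [([329.0, 225.0], 0.56)]
clip_grip [([310.0, 258.0], 0.62)]
```

View pics/r1.png

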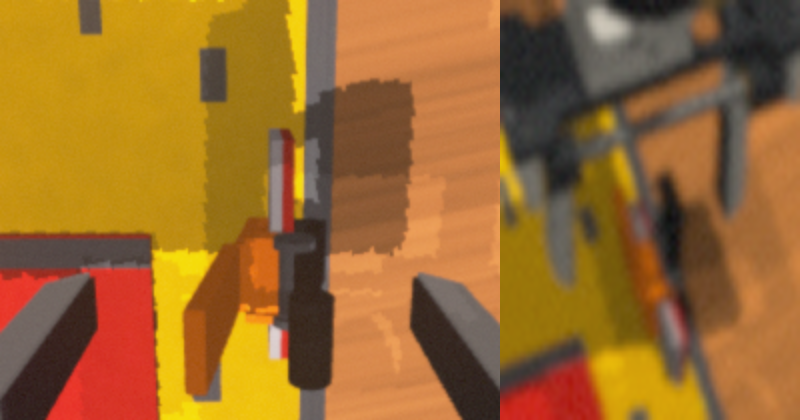

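The clamp is astride the tab and upright, fingers clear on both sides. I retreat up, then turn and head for the trim.

>>> arm_command(commands="0 0 -20 0 0 0 1;0 0 -40 0 0 0 1;0 0 -40 0 0 0 1;0 0 -10 0 0 10 1;0 0 0 0 0 10 1;0 0 0 0 0 10 1;0 0 0 0 0 10 1;0 0 0 0 0 10 1;0 0 0 0 0 10 1;0 0 0 0 0 10 1;0 0 0 0 0 10 1;0 0 0 0 0 10 1")

```text
time: 16.68
tool_pos: [0.6128, -0.0808, 0.1954]
ee_rot: [3.134, 0.0, 1.309]
wrist_force: [0.3, -0.4, 0.2]
width: 0.094
```

```bash
python3 - <<'E'
from h import *
o=show();go([.47,.19,.19],np.radians(78.2))
E
```

```text
t 16.68 pos [ 0.6128 -0.0808  0.1954] rpy [3.1336e+00 2.0000e-04 1.3087e+00] F [ 0.3 -0.4  0.2] w 0.094
shift [ 224.6 -208.1    3.7] turn [ 0.46  0.02 -3.21]
```

>>> arm_command(commands="37 -35 0 0.1 0 -0.6 1;37 -35 0 0.1 0 -0.6 1;37 -35 0 0.1 0 -0.6 1;37 -35 0 0.1 0 -0.6 1;37 -35 0 0 0 -0.4 1;37 -35 0 0 0 -0.4 1;0 0 0 0 0 0 1;0 0 0 0 0 0 1;0 0 0 0 0 0 1")

```text
time: 17.8
tool_pos: [0.4575, 0.1904, 0.1943]
ee_rot: [3.139, -0.001, 1.362]
wrist_force: [-0.1, -0.1, 0.1]
width: 0.0937
```

```bash
python3 - <<'E'
from h import *
W=snapshot("wrist");o=show();cv2.imwrite("pics/w6.png",W["img"])
for q in("trim","trim_edge"):
    print(q,[(np.round(px(d["centre"])).tolist(),round(d["conf"],2)) for d in models.tip_of(q,W)[:2]])
T=snapshot("top");S=snapshot("scene")
for q in("clip","clip_mouth"):
  for p in(T,S):
    print(q,[(np.round(px(d["centre"])).tolist(),round(d["conf"],2)) for d in models.tip_of(q,p)[:4]])
P=np.array([.5818,-.2178]);t=np.radians(-12)
for n,p in(("T",T),("S",S)): print(n,"expect mouth",proj(p,[.6131,-.0706,.046])," clip",proj(p,[.6131,-.0706,.022]))
E
```

```text
t 17.85 pos [0.4576 0.1902 0.1942] rpy [ 3.1387e+00 -9.0000e-04  1.3617e+00] F [ 0.2 -0.2 -0.2] w 0.0937
trim [([330.0, 115.0], 0.9), ([185.0, 180.0], 0.74)]
trim_edge [([215.0, 184.0], 0.77), ([368.0, 118.0], 0.73)]
clip [([330.0, 197.0], 0.67), ([233.0, 167.0], 0.67), ([217.0, 187.0], 0.65), ([375.0, 208.0], 0.43)]
clip [([448.0, 217.0], 0.76), ([327.0, 238.0], 0.62), ([452.0, 191.0], 0.6)]
clip_mouth [([333.0, 194.0], 0.66), ([241.0, 191.0], 0.59), ([214.0, 183.0], 0.55), ([235.0, 166.0], 0.5)]
clip_mouth [([453.0, 210.0], 0.85), ([328.0, 234.0], 0.76), ([451.0, 189.0], 0.56), ([398.0, 167.0], 0.16)]
T expect mouth [[330.60260422 196.15597703]]  clip [[330.4514604  196.99198246]]
S expect mouth [[326.13821288 235.38876108]]  clip [[326.02930989 240.46992336]]
```

View pics/w6.png

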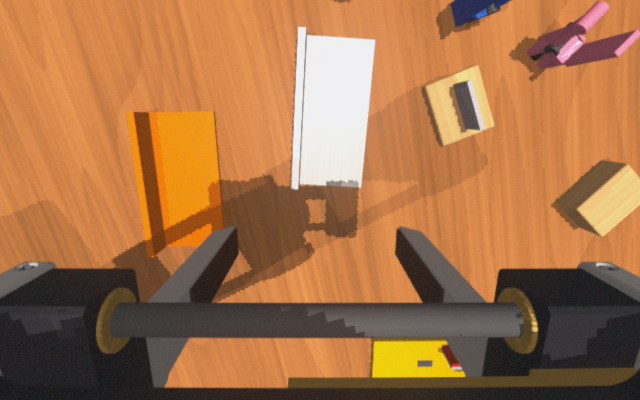

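The trim is at (330,115), with its upstand's top edge from (302,28) to (296,188) and flange corners at (375,40) and (362,187). The clamp's network points match those expected for seated.

```bash
python3 - <<'E'
from h import *
W=snapshot("wrist");o=show()
u=[at_z(W,q,.036) for q in((302,28),(295.5,188))];f=[at_z(W,q,.004) for q in((375,40),(362,187))]
for e in(u,f): print(np.round(e,4),np.mean(e,0).round(4),np.linalg.norm(e[1]-e[0]),np.degrees(np.arctan2(*(e[0]-e[1])[1::-1]))-90)
ou=at_z(W,(330,115),0);print(ou,at_z(W,(368,118),.002))
m=np.mean(u,0)
go([m[0],m[1],.12],np.radians(78))
E
```

```text
t 18.3 pos [0.457  0.1911 0.1943] rpy [ 3.1389e+00 -1.2000e-03  1.3631e+00] F [ 0.7 -0.7  0.1] w 0.094
[[0.4763 0.3451 0.036 ]
 [0.4357 0.1936 0.036 ]] [0.456  0.2693 0.036 ] 0.15683557130249764 -14.995535445895229
[[0.5497 0.3259 0.004 ]
 [0.509  0.1722 0.004 ]] [0.5293 0.2491 0.004 ] 0.15903961548919168 -14.840321898042788
[0.48831478 0.26020695 0.        ] [0.52929792 0.24831299 0.002     ]
shift [ 76.3 -17.3  74.3] turn [ 0.16 -0.07  0.1 ]
```

```bash
python3 - <<'E'
from h import *
go([.456,.2693,.06],np.radians(75))
E
```

```text
shift [ 76.2 -17.5 134.3] turn [ 0.15 -0.08  3.1 ]
```

>>> arm_command(commands="25 -6 20 0 0 1 0.6;25 -6 20 0 0 1 0.6;25 -5 20 0 0 1 0.6;0 0 25 0 0 0 0.6;0 0 25 0 0 0 0.6;0 0 20 0 0 0 0.6;0 0 0 0 0 0 0.6;0 0 0 0 0 0 0.6")

```text
time: 19.3
tool_pos: [0.4593, 0.2712, 0.0624]
ee_rot: [3.135, -0.003, 1.309]
wrist_force: [-0.9, 0.5, 0.8]
width: 0.0564
```

```bash
python3 - <<'E'
from h import *
W=snapshot("wrist");o=show();go([.456,.2693,.010],np.radians(75))
cv2.imwrite("pics/w7.png",W["img"])
hsv=cv2.cvtColor(W["img"],cv2.COLOR_BGR2HSV).astype(int)
for v in range(60,240,20):
    w=np.where((hsv[v,:,1]<60)&(hsv[v,:,2]>110))[0]; print(v,w.min() if len(w) else None,w.max() if len(w) else None)
E
```

```text
t 19.35 pos [0.4593 0.2712 0.0624] rpy [ 3.1353 -0.0034  1.3091] F [-0.1  0.1  0.5] w 0.0565
shift [-2.8 -3.  52.4] turn [ 0.36 -0.2   0.01]
60 None None
80 None None
100 None None
120 305 417
140 305 415
160 305 414
180 306 577
200 306 582
220 306 588
```

View pics/w7.png

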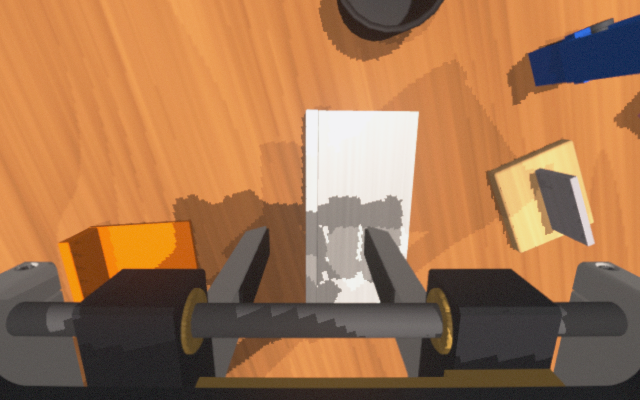

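The trim is now square to the tool, and its upstand at columns 305–318 is about 3 mm left of the finger centre, agreeing with `go()`. I descend.

>>> arm_command(commands="-3 -3 12 0.3 -0.2 0 0.6;0 0 16 0 0 0 0.6;0 0 12 0 0 0 0.6;0 0 0 0 0 0 0.6;0 0 0 0 0 0 0.6")

```text
time: 19.98
tool_pos: [0.4562, 0.2691, 0.0209]
ee_rot: [3.139, -0.001, 1.309]
wrist_force: [0.5, 0.4, -0.1]
width: 0.0563
```

```bash
python3 - <<'E'
from h import *
show();go([.456,.2693,.010],np.radians(75))
E
```

```text
t 19.98 pos [0.4562 0.2691 0.0209] rpy [ 3.1393e+00 -1.0000e-03  1.3087e+00] F [ 0.5  0.4 -0.1] w 0.0563
shift [ 0.2 -0.3 10.9] turn [ 0.13 -0.06 -0.01]
```

>>> arm_command(commands="0 0 8 0.1 0 0 0.6;0 0 2 0 0 0 0.6;0 0 0 0 0 0 0.6;0 0 0 0 0 0 0;0 0 0 0 0 0 0;0 0 0 0 0 0 0;0 0 0 0 0 0 0;0 0 0 0 0 0 0;0 0 0 0 0 0 0;0 0 0 0 0 0 0;0 0 0 0 0 0 0")

```text
time: 21.35
tool_pos: [0.4569, 0.2696, 0.0115]
ee_rot: [3.14, -0.003, 1.309]
wrist_force: [-0.1, -0.1, 0.3]
width: 0.0077
```

Held: the opening is 7.7 mm on the 8 mm upstand. Lift and carry.

>>> arm_command(commands="0 0 -15 0 0 -0.5 0;0 0 -35 0 0 -0.5 0;0 0 -35 0 0 -0.5 0;-40 0 -20 0 0 -0.5 0;-45 0 0 0 0 -0.5 0;-45 0 0 0 0 -0.3 0;-45 0 0 0 0 0 0;-45 0 0 0 0 0 0;-45 0 0 0 0 0 0;-45 0 0 0 0 0 0;0 0 0 0 0 0 0;0 0 0 0 0 0 0")

```text
time: 22.85
tool_pos: [0.3894, -0.0429, 0.1275]
ee_rot: [3.129, -0.001, 1.364]
wrist_force: [-0.2, 0.4, -1.2]
width: 0.0077
```

```bash
python3 - <<'E'
from h import *
show();go([.478,-.1957,.09],np.radians(78))
E
```

```text
t 22.85 pos [ 0.3894 -0.0429  0.1275] rpy [ 3.1289e+00 -9.0000e-04  1.3635e+00] F [-0.2  0.4 -1.2] w 0.0077
shift [-131.4  117.6   38.9] turn [ 0.73 -0.05  0.12]
```

>>> arm_command(commands="-32 15 0 0.2 0 0 0;-33 25 0 0.2 0 0 0;-33 28 10 0.2 0 0 0;-33 28 10 0 0 0 0;0 22 15 0 0 0 0;0 0 0 0 0 0 0;0 0 0 0 0 0 0;0 0 0 0 0 0 0")

```text
time: 23.85
tool_pos: [0.4857, -0.1893, 0.0945]
ee_rot: [3.137, -0.003, 1.383]
wrist_force: [-0.8, 0.4, -1.7]
width: 0.0076
```

```bash
python3 - <<'E'
from h import *
W=snapshot("wrist");o=show();go([.483,-.1967,.06],np.radians(78))
hsv=cv2.cvtColor(W["img"],cv2.COLOR_BGR2HSV).astype(int)
for q in("trim_edge","lap_edge","trim","panel"):
    print(q,[(np.round(px(d["centre"])).tolist(),round(d["conf"],2)) for d in models.tip_of(q,W)[:2]])
T=snapshot("top");S=snapshot("scene")
r=o["tool_pos"];Rm=R.from_euler('xyz',o["ee_rot"]); print("expected trim_edge",r+Rm.apply([0,.076,.0095]))
for q in("trim_edge","lap_edge"):
  for p in(T,S):
    print(q,[(np.round(px(d["centre"])).tolist(),round(d["conf"],2)) for d in models.tip_of(q,p)[:4]],proj(p,r+Rm.apply([0,.076,.0095])))
cv2.imwrite("pics/w8.png",W["img"])
E
```

```text
t 23.9 pos [ 0.4857 -0.1894  0.0947] rpy [ 3.1364 -0.0034  1.3826] F [ 0.2 -1.  -2.5] w 0.0082
shift [-7.8 -1.5 34.7] turn [ 0.3  -0.2   1.22]
trim_edge [([439.0, 237.0], 0.79)]
lap_edge [([429.0, 216.0], 0.92)]
trim [([374.0, 238.0], 0.58), ([531.0, 6.0], 0.26)]
panel []
expected trim_edge [ 0.56045622 -0.20357015  0.0855858 ]
trim_edge [([373.0, 212.0], 0.8), ([252.0, 273.0], 0.69)] [[370.80276641 211.14559748]]
trim_edge [([356.0, 144.0], 0.88), ([271.0, 235.0], 0.71)] [[270.42415651 234.92230574]]
lap_edge [([374.0, 205.0], 0.75), ([373.0, 213.0], 0.64), ([240.0, 189.0], 0.6)] [[370.80276641 211.14559748]]
lap_edge [([272.0, 257.0], 0.86), ([322.0, 227.0], 0.3), ([265.0, 224.0], 0.17)] [[270.42415651 234.92230574]]
```

```bash
python3 - <<'E'
from h import *
W=snapshot("wrist");o=show()
for q,z in(("lap_edge",.012),("trim_edge",o["tool_pos"][2]-.0095),("tab_top",.046)):
    for d in models.tip_of(q,W)[:1]: print(q,d["conf"],at_z(W,px(d["centre"]),z).round(4))
# trim edge line & sheet edge line angles in image
hsv=cv2.cvtColor(W["img"],cv2.COLOR_BGR2HSV).astype(int)
H,Sx,V=hsv[...,0],hsv[...,1],hsv[...,2]
wh=(Sx<60)&(V>110); red=((H<8)|(H>172))&(Sx>150)
A=[];B=[]
for v in range(20,250,10):
    w=np.where(wh[v,300:520])[0]+300; r=np.where(red[v,380:])[0]+380
    w=w[w<470]
    print(v,(w.min(),w.max()) if len(w) else None,(r.min(),r.max()) if len(r) else None)
E
```

```text
t 24.45 pos [ 0.4857 -0.1903  0.094 ] rpy [ 3.1372 -0.0035  1.3812] F [ 0.4  0.1 -2.8] w 0.0079
lap_edge 0.67 [ 0.5825 -0.2179  0.012 ]
trim_edge 0.62 [ 0.561  -0.2063  0.0845]
tab_top 0.88 [ 0.6132 -0.0716  0.046 ]
20 None None
30 None None
40 None None
50 (np.int64(359), np.int64(383)) None
60 (np.int64(359), np.int64(382)) None
70 None None
80 None None
90 None None
100 None (np.int64(450), np.int64(600))
110 (np.int64(309), np.int64(466)) (np.int64(467), np.int64(592))
120 (np.int64(309), np.int64(452)) (np.int64(466), np.int64(592))
130 (np.int64(309), np.int64(451)) (np.int64(465), np.int64(593))
140 (np.int64(309), np.int64(462)) (np.int64(464), np.int64(591))
150 (np.int64(309), np.int64(461)) (np.int64(462), np.int64(589))
160 (np.int64(309), np.int64(448)) (np.int64(461), np.int64(587))
170 (np.int64(309), np.int64(446)) (np.int64(460), np.int64(585))
180 (np.int64(309), np.int64(445)) (np.int64(459), np.int64(583))
190 (np.int64(309), np.int64(444)) (np.int64(457), np.int64(580))
200 (np.int64(309), np.int64(443)) (np.int64(456), np.int64(578))
210 (np.int64(309), np.int64(442)) (np.int64(455), np.int64(576))
220 (np.int64(309), np.int64(441)) (np.int64(453), np.int64(573))
230 (np.int64(310), np.int64(440)) (np.int64(452), np.int64(571))
240 (np.int64(310), np.int64(439)) (np.int64(451), np.int64(569))
```

```bash
python3 - <<'E'
from h import *
W=snapshot("wrist");show();go([.4843,-.1973,.04],np.radians(78.1))
for q,z in(((451,130),.0865),((439.5,240),.0865),((465.5,130),.023),((451,240),.023)): print(at_z(W,q,z).round(4))
E
```

```text
t 24.65 pos [ 0.4858 -0.1902  0.0939] rpy [ 3.1372 -0.0036  1.3813] F [ 0.4  0.2 -1.9] w 0.008
shift [-7.4 -0.3 53.9] turn [ 0.25 -0.21  1.04]
[ 0.5739 -0.1407  0.0865]
[ 0.5611 -0.2063  0.0865]
[ 0.6104 -0.15    0.023 ]
[ 0.5917 -0.2377  0.023 ]
```

>>> arm_command(commands="-7 0 10 0.2 -0.2 1 0;0 0 16 0 0 0 0;0 0 14 0 0 0 0;0 0 6 0 0 0 0;0 0 0 0 0 0 0;0 0 0 0 0 0 0")

```text
time: 25.4
tool_pos: [0.4834, -0.1971, 0.0429]
ee_rot: [-3.139, -0.001, 1.362]
wrist_force: [-0.0, -1.0, -1.8]
width: 0.0075
```

```bash
python3 - <<'E'
from h import *
show();go([.4843,-.1973,.0235],np.radians(78.1))
E
```

```text
t 25.4 pos [ 0.4834 -0.1971  0.0429] rpy [-3.1391e+00 -8.0000e-04  1.3624e+00] F [-0.  -1.  -1.8] w 0.0075
shift [ 0.   1.  19.4] turn [-0.15 -0.05 -0.04]
```

>>> arm_command(commands="0 0 8 -0.1 0 0 0;0 0 6 0 0 0 0;0 0 2 0 0 0 0;0 0 0 0 0 0 0;0 0 0 0 0 0 0")

```text
time: 26.02
tool_pos: [0.4842, -0.1974, 0.0269]
ee_rot: [3.14, -0.0, 1.363]
wrist_force: [0.5, -0.7, -2.2]
width: 0.0076
```

>>> arm_command(commands="0 0 2 0 0 0 0;0 0 2 0 0 0 0;0 0 0 0 0 0 0")

```text
time: 26.4
tool_pos: [0.4847, -0.1977, 0.0237]
ee_rot: [3.139, 0.0, 1.363]
wrist_force: [0.2, 0.8, -1.6]
width: 0.0076
```

>>> arm_command(commands="0 0 2 0 0 0 0;0 0 2 0 0 0 0")

```text
time: 26.65
tool_pos: [0.4848, -0.1978, 0.0235]
ee_rot: [3.139, 0.0, 1.363]
wrist_force: [-5.6, 2.3, 9.1]
width: 0.0079
```

>>> arm_command(commands="0 5 0.3 0.1 0 0 0;0 5 0.3 0 0 0 0;0 5 0.3 0 0 0 0;0 5 0.3 0 0 0 0;0 0 0.3 0 0 0 0")

```text
time: 27.28
tool_pos: [0.5059, -0.2023, 0.0236]
ee_rot: [3.14, 0.001, 1.363]
wrist_force: [-1.2, 0.9, 3.5]
width: 0.0078
```

```bash
cat >> h.py <<'E'
def panel():
    o=show(); t=np.radians(-11.9);p=np.array(o["tool_pos"])
    e=p+R.from_euler('xyz',o["ee_rot"]).apply([0,.076,.0095]); d=e-[.5822,-.2179,0]
    print("edge in panel mm",np.round(1e3*np.array([d[0]*np.cos(t)+d[1]*np.sin(t),-d[0]*np.sin(t)+d[1]*np.cos(t),d[2]]),1),"trim yaw-panel deg",round(np.degrees(o["ee_rot"][2])-78.1,2))
E
python3 -c "
from h import *
panel()"
```

```text
t 27.27 pos [ 0.5059 -0.2023  0.0236] rpy [3.1397e+00 5.0000e-04 1.3632e+00] F [-1.2  0.9  3.5] w 0.0078
edge in panel mm [-1.8 -0.5 14.2] trim yaw-panel deg 0.01
```

>>> arm_command(commands="0 5 0.3 0.1 0 0 0;0 5 0.3 0 0 0 0;0 5 0.3 0 0 0 0;0 5 0.3 0 0 0 0")

```text
time: 27.78
tool_pos: [0.5259, -0.2068, 0.0236]
ee_rot: [-3.141, 0.001, 1.363]
wrist_force: [-3.4, 1.0, 5.9]
width: 0.0082
```

```bash
python3 -c "
from h import *
panel()"
```

```text
t 27.77 pos [ 0.5259 -0.2068  0.0236] rpy [-3.1411e+00  1.0000e-03  1.3627e+00] F [-3.4  1.   5.9] w 0.0082
edge in panel mm [18.6 -0.8 14. ] trim yaw-panel deg -0.02
```

>>> arm_command(commands="0 5 0.3 0 0 0 0;0 5 0.3 0 0 0 0;0 4 0.3 0 0 0 0")

```text
time: 28.15
tool_pos: [0.5403, -0.21, 0.0236]
ee_rot: [-3.141, 0.001, 1.362]
wrist_force: [-2.4, 1.1, 5.8]
width: 0.0081
```

```bash
python3 -c "
from h import *
panel()"
```

```text
t 28.15 pos [ 0.5403 -0.21    0.0236] rpy [-3.1411e+00  1.1000e-03  1.3624e+00] F [-2.4  1.1  5.8] w 0.0081
edge in panel mm [33.4 -1.  14. ] trim yaw-panel deg -0.04
```

>>> arm_command(commands="0 2 0.5 0 0 0 0;0 2 0.5 0 0 0 0")

```text
time: 28.4
tool_pos: [0.541, -0.2101, 0.0235]
ee_rot: [-3.132, 0.001, 1.362]
wrist_force: [-10.9, 2.3, 10.7]
width: 0.0081
```

```bash
python3 -c "
from h import *
panel()"
```

```text
t 28.4 pos [ 0.541  -0.2101  0.0235] rpy [-3.1323e+00  9.0000e-04  1.3625e+00] F [-10.9   2.3  10.7] w 0.0081
edge in panel mm [34.  -0.9 13.3] trim yaw-panel deg -0.04
```

The stop is felt at 34 mm. I relieve the forward push, level, and press down.

>>> arm_command(commands="0 0 1.5 -0.5 0 0 0;0 0 2 0 0 0 0;0 0 2 0 0 0 0")

```text
time: 28.78
tool_pos: [0.5412, -0.2102, 0.0235]
ee_rot: [3.141, 0.001, 1.362]
wrist_force: [-6.8, 1.3, 12.9]
width: 0.0076
```

```bash
python3 -c "
from h import *
panel()
import time
T=snapshot('top');S=snapshot('scene');panel()
for q in('clip_mouth','clip','clip_grip'):
  for n,p in(('T',T),('S',S)): print(q,n,[np.round(px(d['centre'])).tolist() for d in models.tip_of(q,p)[:4]])
"
```

```text
t 28.77 pos [ 0.5412 -0.2102  0.0235] rpy [3.1415e+00 1.2000e-03 1.3622e+00] F [-6.8  1.3 12.9] w 0.0076
edge in panel mm [34.2 -1.  14.1] trim yaw-panel deg -0.05
t 28.88 pos [ 0.5412 -0.2102  0.0236] rpy [3.1414e+00 1.2000e-03 1.3623e+00] F [-6.8  2.2 11.9] w 0.0077
edge in panel mm [34.3 -1.  14.1] trim yaw-panel deg -0.05
clip_mouth T [[215.0, 182.0], [331.0, 194.0], [235.0, 164.0], [446.0, 241.0]]
clip_mouth S [[453.0, 189.0], [452.0, 215.0], [329.0, 234.0]]
clip T [[330.0, 198.0], [233.0, 166.0], [217.0, 185.0]]
clip S [[451.0, 217.0], [328.0, 238.0], [451.0, 191.0], [419.0, 202.0]]
clip_grip T [[231.0, 161.0], [214.0, 186.0], [337.0, 196.0], [454.0, 192.0]]
clip_grip S [[322.0, 226.0], [455.0, 174.0], [271.0, 255.0]]
```

The press holds steady at about 12 N, level, square and home, with the clamp's detections unchanged. Handing in.

```bash
python3 -c "
from h import *
print(robot.close_job());panel()"
```

```text
the job is handed in; nothing more can be done
None
the job is handed in; nothing more can be done
```

I clipped the sprung clamp onto the tab and released it, then slid the aluminium trim under the red sheet to the stop. I handed the job in at about 29 s of the 58 s, still holding and pressing the trim. The hand-in gives no verdict, so I don't know how it was judged.

**Trim:** By tool pose and measured panel pose, the edge was 34 mm under the sheet. It was centred to 1 mm, square to about 0.1° and level to about 0.001 rad. I felt the stop at about 11 N. The final press read about 12 N down, with about 7 N of push still against the stop.

**Clamp:** It went down until it stopped, at an estimated 22 mm. The picture after release showed it upright astride the tab. At the end the networks still found it within a few pixels of where it should be when seated.

**Not checked:**
- I could not view the sheet's lift or the final trim fit, because the 12-picture limit was used up. The trim's height stayed at deck contact throughout the slide, with no sign of lifting.
- I did not re-measure the bystanders. My moves stayed clear of them.

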